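Shift the gearbox trainer into the green gear

ROBOT

A 6-joint arm with a two-finger parallel gripper is mounted at the origin on the work surface. World frame = base frame: x ahead of the robot, y to its left, z up, the work surface at z = 0. Lengths are in m, angles in degrees, forces in N, time in s.
With the tool pointing down it reaches from about 0.25 to 0.725 m from the base axis. Payload 9.7 kg.
Tool frame: the origin (TCP) lies midway between the tips of the shut fingers; the grasp point (between the pads) lies 19 mm behind it; z points along the fingers, y is the line along which they close (so a half turn about z gives the same grasp; the last joint's range is limited). The gripper opens to 85 mm and grips with 20 to 120 N. Pads are 22 mm wide; open, the fingers measure 114 mm over their backs; the gripper's body (76 mm by 85 mm) begins 54 mm behind the grasp point. The pads swing forward as they close: fully open they stand 13 mm farther back than shut.
Start: joints at [65.145, 4.979, 10.078, 95.1, 0, 90], TCP at [0.231, 0.499, 0.231] pointing down, gripper open.
Joint ranges: [-179.16, 179.16], [-48.56, 103.87], [-65.8, 70.77], [-126.05, 130.52], [-82.76, 87.17], [-180, 180]. Speed limits (degrees/s): [127.2, 127.2, 147.25, 180, 180, 180].

INTERFACE

Orientations are given as [roll, pitch, yaw] about the fixed x, y, z axes, in that order (R = Rz(yaw) Ry(pitch) Rx(roll)).
In Python, from workcell import bot gives the robot as it stands. The module is installed in compiled form; this text tells all that it offers.
- The arm moves only by the tool send_rows, never from a script. Its argument "moves" is one flat list of numbers, 7 for each row, row after row: the shift along the world's x, y, z normalised to -1 to 1, where 1 is 0.025 m, then the turn, a rotation vector about the world's x, y, z normalised to -1 to 1, where 1 is 0.15 rad, then the closure, from -1 (fully open) to 1 (shut), so that 0 is half open. A call has 1 to 8 rows; each row shifts and turns the commanded pose from where the row before left it; what a row does not reach is not made up. A row lasts 1/8 s, in which the tool goes at most 62.5 mm and 10.7 degrees, less where a joint would pass 70% of its speed; a pose out of reach is approached as far as the arm can. A call with a number of a shift or a turn outside -1 to 1 is refused whole. A call with a gripper value outside its range is refused whole. The fingers move at their own pace and stop on an object; "squeeze" is the grip in N (left out, the last holds). Time passes only in rows, so rows that do not move let the fingers close. It gives the time, the measured TCP pose, the force, the opening and the grip force at its end, in the units of the state.
- bot.get_obs(): the state, without advancing time (a new reading comes with each control period).
- bot.camera(name): name is "scene" or "top" or "wrist"; returns a dict with "color" (480x640x3 uint8, red, green, blue), "camera_matrix" (3x3 intrinsics, pixels), "D" ([k1, k2, p1, p2, k3] as OpenCV has them; the pictures are not rectified), "R" (3x3) and "t" (3): a world point X has camera coordinates R X + t. Camera axes: x right, y down, z forward; pixel columns grow to the right and rows downward; lengths in m; the calibration is good to about 2 mm. A picture is of the moment at which its call begins. There is no depth.
- bot.job_done(): hands the job in; it is judged then, once.
Trained networks look in the newest picture that a camera, given by its name, has taken for a name from the list of things; names that differ only in an ending like _2 or _b are one class to them, and where a whole thing is asked for, a point or a joint stands for the part that bears it (a point fixed in the world has none). Each returns a list of dicts, best first, with "p" (0 to 1); they miss things now and then, are a little off and sometimes report something else, mostly with a low value. They report only what shows in the picture. A call takes as long as a camera call.
- bot.boxes_of(camera, query): "extent" ([left, top, right, bottom] in pixels, round what is visible of it).
- bot.trace(camera, query): "region" (480x640 bool, what is visible of it) and "extent" ([left, top, right, bottom] in pixels, round what is visible of it).
- bot.landmark_of(camera, query): "pixel" ([column, row] in pixels: a listed point, or the origin of a listed thing).
The state is a dict: "time": time; "q": joint angles; "qd": joint speeds; "joint_efforts": joint torques, N m; "ee_pos": TCP position; "tcp_rot": TCP orientation; "wrist_force": force on the tool from outside, world axes, zero at the start; "torque": the same for the moment, N m; "opening": finger opening in m; "grasp_force": force on a finger pad.
Only numpy, scipy, OpenCV 4.12 (cv2) and the standard library are available. Lean on these libraries where they do the work, as an engineer would, in place of code of your own. Each camera call takes 0.05 s, during which the arm holds its last target. There are 200 camera calls.

TASK

Push the gear lever of the blue gearbox trainer out of the middle slot, through the gate and fully home into the slot end marked by the green disc, without entering any other disc's slot end on the way. Only push the lever with the fingers, without forcing it against the gate (stay under 60 N), never pinch or grip it, and leave all the other things where they are. Then move clear of the lever.

Things in the scene. Friction and masses are not known exactly. Their poses are not given: they have to be found in the camera images.
- gearbox: Gearbox trainer, fixed to the table: blue housing 270 wide (y) x 200 deep (x) x 100 mm high on an aluminium foot 300 x 240 mm, coloured gears on its far side. Origin at the centre of its underside, z up. It never tilts; its place and yaw differ from run to run.
- gate_centre (a point): Centre of the H-gate, a steel plate 124 x 124 x 8 mm on the housing; this point is on its upper face, 108 mm above the table. x runs along its 3 parallel slots (at y = -28, 0, +28 mm; 18 wide, from x = -31 to +31 mm), y along the cross-slot (at x = 0; 16 wide, from y = -37 to +37 mm) that joins them at their middles, z up. The tongues between slots have round ends.
- grip_mid (a point): Lever axis at half height of its round black grip with white cap (34 mm across, 76 mm long: 35 below, 41 above this point to its domed top); z along the lever. A 10 mm rod goes from it down through the gate. Push the grip: 3 to 5 N swing it, and it stays where left. Upright, the grip spans 125 to 201 mm above the table.
- pivot (a point): Point about which the lever swings like a car's gear lever: straight below gate_centre, 79 mm below the gate plate's upper face. Along the lever it is 75 mm from pivot to lever_gate, 131 mm to grip_mid, 172 mm to the grip's top.
- lever_gate (a point): Point on the lever's axis 75 mm from the pivot: where the rod passes through the gate plate.
- shift (a joint): Lean of the lever along the slots, rad: 0 = upright (in line with the cross-slot), positive = grip leans to the gate's +x. The slot's ends stop it at about 0.30 either way.
- select (a joint): Lean of the lever along the cross-slot, rad: 0 = middle slot, positive = grip leans to the gate's +y; the middle of the +y slot is at about +0.36, of the -y slot at -0.36, with some play; the cross-slot's ends stop it at about 0.39. It starts in the middle slot.
- spare_gear: Bystander: loose grey toothed wheel, 38 mm across and 10 mm high, lying on the blue housing beside the gate. Origin at the centre of its underside.
- robot_model: Bystander: small loose four-legged construction-set robot, about 95 x 130 x 141 mm high. Origin at the centre of its underside.
- screwdriver: Bystander: loose screwdriver, red handle, 170 mm long, lying on the table. Origin on the table under it.
- bottle: Bystander: clear water bottle with blue cap, 64 mm across and 190 mm high, standing. Origin at the centre of its underside.
- mug: Bystander: blue mug, 80 mm across and 95 mm high. Origin at the centre of its underside.
- beam: Bystander: loose white construction-set beam, 160 x 16 x 16 mm, lying on the blue housing beside the gate. Origin at the centre of its underside.
- disc_green: Green disc, 26 mm across and 4 mm thick, fixed on the gate plate 46 mm from gate_centre along x and 28 mm along y: just beyond the end of one of the four ends of the two outer slots, which it names. Which disc is at which end differs from run to run. Origin at the centre of its underside, on the plate's upper face.
- disc_red: Red disc, 26 mm across and 4 mm thick, fixed on the gate plate 46 mm from gate_centre along x and 28 mm along y: just beyond the end of one of the four ends of the two outer slots, which it names. Which disc is at which end differs from run to run. Origin at the centre of its underside, on the plate's upper face.
- disc_blue: Blue disc, 26 mm across and 4 mm thick, fixed on the gate plate 46 mm from gate_centre along x and 28 mm along y: just beyond the end of one of the four ends of the two outer slots, which it names. Which disc is at which end differs from run to run. Origin at the centre of its underside, on the plate's upper face.
- disc_yellow: Yellow disc, 26 mm across and 4 mm thick, fixed on the gate plate 46 mm from gate_centre along x and 28 mm along y: just beyond the end of one of the four ends of the two outer slots, which it names. Which disc is at which end differs from run to run. Origin at the centre of its underside, on the plate's upper face.

How it is judged:
By the outcome, as a careful person would: the job done as asked, in the order asked, and still so for the second after the job is handed in, with the robot touching nothing.
It also fails if it takes over 56 s, if anything falls off the work surface, if the arm or the gripper's body presses on something with over 40 N, if the wrist force passes 120 N, or if a joint passes its speed limit or range.

## Working session

There is one attempt and no reset: what is moved stays moved. The work goes in short steps, Python scripts to look and compute and a tool call to move; the robot and the scene stay as the last step left them, time stands still between calls to the robot, and variables do not carry over. Pictures are saved under pics/ and viewed, at most 10 in all, crops included, and the job is handed in when it is done.

Besides the shell and the picture viewer there is one more tool, called as name(argument=value, ...) on one line, values as JSON. send_rows: Moves the arm, as the interface text tells. Its arguments: {"type":"object","properties":{"moves":{"type":"array"},"squeeze":{"type":"number"}},"required":["moves"]}

```bash
mkdir -p pics; cat > h.py <<'E'
import numpy as np, cv2
from workcell import bot
def ray(c,px):
    K=np.array(c["camera_matrix"],float);D=np.array(c["D"],float);R=np.array(c["R"]);t=np.array(c["t"])
    u=cv2.undistortPoints(np.array([[px]],float),K,D)[0,0]
    return -R.T@t, R.T@np.array([u[0],u[1],1])
def at_z(c,px,z):
    o,d=ray(c,px);return o+d*(z-o[2])/d[2]
def proj(c,P):
    R=np.array(c["R"]);r,_=cv2.Rodrigues(R)
    return cv2.projectPoints(np.array(P,float).reshape(-1,1,3),r,np.array(c["t"],float),np.array(c["camera_matrix"],float),np.array(c["D"],float))[0][:,0]
E
python3 - <<'E'
from h import *
np.set_printoptions(precision=4,suppress=True)
for n in ["top","scene"]:
    c=bot.camera(n)
    cv2.imwrite(f"pics/{n}.png",c["color"][:,:,::-1])
    for q,z in [("disc_green",.108),("disc_red",.108),("disc_blue",.108),("disc_yellow",.108),("gate_centre",.108),("grip_mid",.160),("gearbox",0),("spare_gear",.1),("beam",.1),("bottle",0),("mug",0),("robot_model",0)]:
        r=bot.landmark_of(n,q)
        for a in r[:1]: print(n,q,round(a["p"],2),np.round(a["pixel"],1),at_z(c,a["pixel"],z))
o=bot.get_obs();print(o)
E
```

```text
top disc_green 0.42 [455.9 170.9] [ 0.6342 -0.047   0.108 ]
top disc_red 0.56 [459.  217.2] [ 0.5443 -0.0519  0.108 ]
top disc_blue 0.61 [486.6 216.5] [ 0.5471 -0.1053  0.108 ]
top gate_centre 0.78 [469.4 194.2] [ 0.5894 -0.0726  0.108 ]
top grip_mid 0.91 [481.5 173.6] [ 0.6171 -0.0789  0.16  ]
top gearbox 0.82 [455.6 205.6] [ 0.5866 -0.077   0.    ]
top spare_gear 0.63 [164.5 288.4] [0.3962 0.502  0.1   ]
top beam 0.61 [518.4 200.5] [ 0.5815 -0.1718  0.1   ]
top bottle 0.72 [165.8 291.8] [0.3889 0.5304 0.    ]
top mug 0.65 [146.  230.5] [0.5171 0.5806 0.    ]
top robot_model 0.76 [226.1 173.8] [0.6434 0.4147 0.    ]
scene disc_green 0.48 [464.4 251.4] [0.6136 0.4979 0.108 ]
scene disc_red 0.67 [185.3 298.8] [ 0.5437 -0.049   0.108 ]
scene disc_blue 0.69 [151.3 312.2] [ 0.5552 -0.1127  0.108 ]
scene disc_yellow 0.67 [166.9 345.6] [ 0.6425 -0.1021  0.108 ]
scene gate_centre 0.93 [178.9 320.2] [ 0.5921 -0.071   0.108 ]
scene grip_mid 0.61 [169.4 312.6] [ 0.6208 -0.0856  0.16  ]
scene gearbox 0.79 [186.9 362.9] [ 0.5983 -0.0728  0.    ]
scene spare_gear 0.67 [229.6 311.2] [0.5952 0.019  0.1   ]
scene beam 0.6 [121.9 337.3] [ 0.5886 -0.1706  0.1   ]
scene bottle 0.61 [419.2 225.5] [0.3873 0.5363 0.    ]
scene mug 0.95 [462.8 248.2] [0.4988 0.5881 0.    ]
scene robot_model 0.72 [431.2 309.3] [0.6427 0.4208 0.    ]
{'time': 1.3, 'q': array([65.1433,  4.9789, 10.0787, 95.1005,  0.0014, 90.0019]), 'qd': array([ 0.1146, -0.0648, -0.0322, -0.0003,  0.0402,  0.0498]), 'joint_efforts': array([ -0.0006, -52.0104,  46.486 ,   0.0019,   0.0002,  -0.    ]), 'ee_pos': array([0.2312, 0.499 , 0.2313]), 'tcp_rot': array([-179.9993,   -0.0014,  155.1414]), 'wrist_force': array([ 0.1372,  0.5463, -0.4562]), 'torque': array([ 0.008 , -0.0339,  0.016 ]), 'grasp_force': 0.0, 'opening': 0.08519361511069537}
```

View pics/top.png

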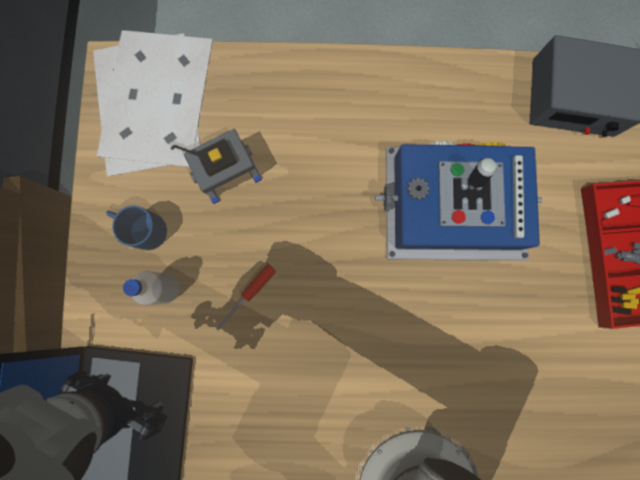

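View pics/scene.png

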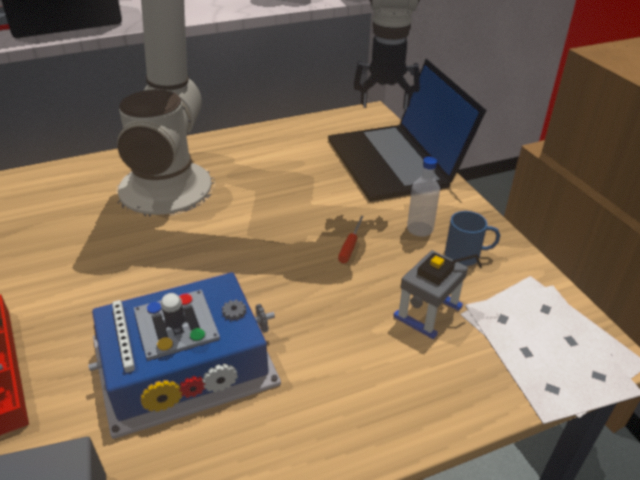

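The top view shows the gate at about (472,193). Green is at (457,170), on the gate's +x/+y corner as seen in the world. Red is at (459,217), blue at (487,217), and yellow is hidden behind the grip. The white cap is at (487,167), so the lever already leans to +x. The scene view agrees: green is at (197,335) and yellow at (166,345).

I'll fly over with the fingers shut and take a closer look.

send_rows(moves=[0.53,-0.95,0.5,0,0,-0.3,1,0.53,-0.95,0.5,0,0,-0.3,1,0.53,-0.95,0.5,0,0,-0.3,1,0.53,-0.95,0.5,0,0,-0.3,1,0.53,-0.95,0.5,0,0,-0.3,1,0.53,-0.95,0.5,0,0,-0.3,1,0.53,-0.95,0.5,0,0,-0.3,1,0.53,-0.95,0.5,0,0,-0.3,1])

```text
time: 2.3
ee_pos: [0.3375, 0.3082, 0.3318]
tcp_rot: [180.0, 0.0, 134.4]
wrist_force: [0.0, 0.1, 0.3]
opening: -0.0002
grasp_force: 0.0
```

send_rows(moves=[0.53,-0.95,0,0,0,-0.3,1,0.53,-0.95,0,0,0,-0.3,1,0.53,-0.95,0,0,0,-0.3,1,0.53,-0.95,0,0,0,-0.3,1,0.53,-0.95,0,0,0,-0.3,1,0.53,-0.95,0,0,0,-0.3,1,0.53,-0.95,0,0,0,-0.3,1,0.53,-0.95,0,0,0,-0.3,1])

```text
time: 3.3
ee_pos: [0.4435, 0.1182, 0.3314]
tcp_rot: [180.0, 0.0, 113.8]
wrist_force: [-0.2, 0.7, 0.2]
opening: 0.0004
grasp_force: 0.0
```

send_rows(moves=[0.53,-0.95,0,0,0,-0.3,1,0.53,-0.95,0,0,0,-0.3,1,0.53,-0.95,0,0,0,-0.3,1,0.53,-0.95,0,0,0,-0.3,1,0.53,-0.95,0,0,0,-0.3,1,0.53,-0.95,0,0,0,-0.3,1,0.53,-0.95,0,0,0,-0.3,1,0.53,-0.95,0,0,0,-0.3,1])

```text
time: 4.3
ee_pos: [0.5496, -0.0718, 0.3313]
tcp_rot: [180.0, -0.0, 93.2]
wrist_force: [0.3, 0.2, -0.3]
opening: -0.0002
grasp_force: 0.0
```

```bash
cat > m.py <<'E'
from h import *
from scipy.optimize import least_squares
np.set_printoptions(precision=4,suppress=True)
S={"disc_green":(.046,.028),"disc_red":(-.046,.028),"disc_blue":(-.046,-.028),"disc_yellow":(.046,-.028),"gate_centre":(0,0)}
def gate(cams):
    obs=[]
    for n in cams:
        c=bot.camera(n)
        for q,s in S.items():
            r=bot.landmark_of(n,q)
            if r and r[0]["p"]>.3: obs.append((c,s,r[0]["pixel"],n,q))
    def f(p):
        o=[]
        for c,s,px,_,_ in obs:
            w=[p[0]+np.cos(p[2])*s[0]-np.sin(p[2])*s[1],p[1]+np.sin(p[2])*s[0]+np.cos(p[2])*s[1],.108]
            o+=list(at_z(c,px,.108)[:2]-w[:2])
        return np.array(o)*1e3
    r=least_squares(f,[.59,-.072,.05],loss="cauchy",f_scale=2.)
    for o,e in zip(obs,f(r.x).reshape(-1,2)): print(o[3],o[4],e)
    return r.x
def lever(g,cams=("top","scene","wrist")):
    "lean from grip_mid pixels: fit (shift,select)"
    obs=[]
    for n in cams:
        c=bot.camera(n)
        r=bot.landmark_of(n,"grip_mid")
        if r and r[0]["p"]>.3: obs.append((n,c,r[0]["pixel"]))
    def P(a):
        d=np.array([np.tan(a[0]),np.tan(a[1]),1]);d*=.131/np.linalg.norm(d)
        return np.array([g[0]+np.cos(g[2])*d[0]-np.sin(g[2])*d[1],g[1]+np.sin(g[2])*d[0]+np.cos(g[2])*d[1],.029+d[2]])
    f=lambda a:np.concatenate([proj(c,P(a))[0]-px for _,c,px in obs])
    r=least_squares(f,[0.1,0.1],loss="soft_l1",f_scale=2.)
    print("lean",r.x,"grip",P(r.x),[o[0] for o in obs],f(r.x)); return r.x,P(r.x)
E
python3 - <<'E'
from m import *
g=gate(["top","scene","wrist"]);print("gate",g)
lever(g)
c=bot.camera("wrist");cv2.imwrite("pics/w1.png",c["color"][:,:,::-1])
o=bot.get_obs();print(o["time"],o["ee_pos"],o["tcp_rot"],o["q"],o["opening"])
E
```

```text
top disc_green [-0.788   2.8728]
top disc_red [1.7814 2.4777]
top disc_blue [-168.3273  456.8284]
top disc_yellow [-97.253  54.236]
top gate_centre [4.834  2.3154]
scene disc_green [ 0.5483 -1.3374]
scene disc_red [-4.1647 -0.428 ]
scene disc_blue [ 5.6474 -4.1128]
scene disc_yellow [ 9.7073 -0.579 ]
scene gate_centre [6.3785 5.3759]
wrist disc_green [-0.5802 -0.263 ]
wrist disc_red [-0.4022  0.6315]
wrist disc_blue [-3.6282 -0.5274]
wrist gate_centre [-0.5496 -1.0191]
gate [ 0.5907 -0.0787  0.0174]
lean [ 0.1902 -0.0281] grip [ 0.6155 -0.0819  0.1576] ['top', 'scene', 'wrist'] [ 1.3912  0.7279  2.7031 -0.3873  0.3082  0.3722]
5.55 [ 0.5492 -0.071   0.3313] [-179.9997    0.001    93.2622] [ -7.364    9.3313  26.3118 106.9806  -0.001   79.3738] -0.00021726817128339579
```

View pics/w1.png

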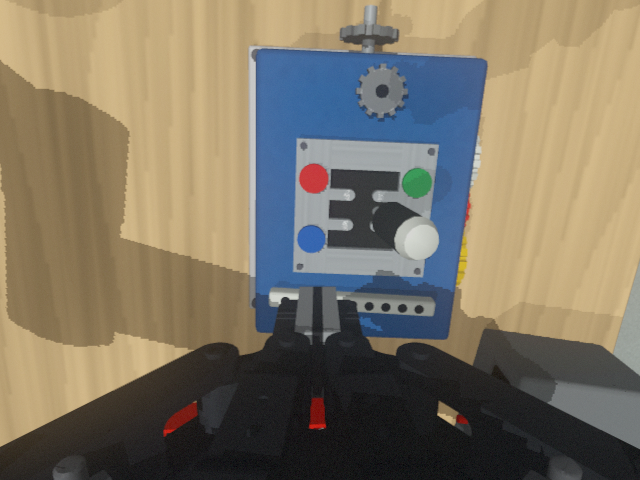

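The wrist view has red at (314,178), green at (417,183), blue at (311,239) and the cap at (417,239). The lever sits in the middle slot leaning +x at about 0.19. The gate is at (0.591, -0.079) with yaw of about 1°. I'll descend on the +x side of the grip.

send_rows(moves=[0.97,-0.28,0,0,0,-0.27,1,0.97,0,0,0,0,0,1,0.97,0,0,0,0,0,1,0.97,0,0,0,0,0,1,0.97,0,0,0,0,0,1,0,0,-0.92,0,0,0,1,0,0,-0.92,0,0,0,1,0,0,-0.92,0,0,0,1])

```text
time: 6.55
ee_pos: [0.6705, -0.078, 0.2612]
tcp_rot: [-180.0, -0.0, 90.9]
wrist_force: [0.4, 0.3, 0.5]
opening: -0.0
grasp_force: 0.0
```

send_rows(moves=[0,0,-0.92,0,0,0,1,0,0,-0.92,0,0,0,1,0,0,-0.92,0,0,0,1,0,0,-0.92,0,0,0,1,0,0,0,0,0,0,1])

```text
time: 7.18
ee_pos: [0.6695, -0.0779, 0.1683]
tcp_rot: [-179.8, -0.0, 90.9]
wrist_force: [-0.8, 0.8, 0.8]
opening: 0.0
grasp_force: 0.0
```

```bash
python3 - <<'E'
from m import *
g=[.5907,-.0787,.0174]
lever(g,("scene","wrist"))
c=bot.camera("scene");i=c["color"][200:420,60:320,::-1]
w=bot.camera("wrist")["color"][:,:,::-1]
cv2.imwrite("pics/s2.png",np.hstack([cv2.resize(i,None,fx=1.6,fy=1.6,interpolation=2),cv2.resize(w[:,:],(384,352))]))
o=bot.get_obs();print(o["time"],o["ee_pos"],o["tcp_rot"],o["wrist_force"])
E
```

```text
lean [ 0.2003 -0.0223] grip [ 0.6168 -0.0811  0.1573] ['scene', 'wrist'] [ 2.3452  0.8148 -0.2032  0.3797]
7.475 [ 0.6709 -0.078   0.1715] [179.9037   0.0126  90.9456] [1.0268 0.353  0.3784]
```

View pics/s2.png

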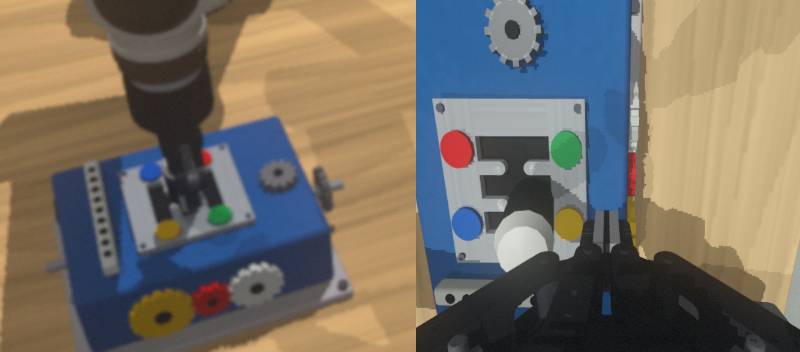

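The fingers are clear on the +x side, at (605,215) in the right half of the picture, with the cap at (525,250). No force reads yet. Now I'll push toward -x.

send_rows(moves=[-0.3,0,0,0,0,0,1,-0.3,0,0,0,0,0,1,-0.3,0,0,0,0,0,1,-0.3,0,0,0,0,0,1,-0.3,0,0,0,0,0,1,0,0,0,0,0,0,1])

```text
time: 8.22
ee_pos: [0.6326, -0.0779, 0.1708]
tcp_rot: [179.9, 0.0, 90.9]
wrist_force: [2.2, -0.0, 1.3]
opening: 0.0001
grasp_force: 1.4
```

```bash
python3 - <<'E'
from m import *
g=[.5907,-.0787,.0174]
lever(g,("wrist",));lever(g,("scene","top"))
E
```

```text
lean [ 0.0773 -0.0307] grip [ 0.6009 -0.0825  0.1595] ['wrist'] [ 0. -0.]
lean [ 0.0766 -0.012 ] grip [ 0.6008 -0.0801  0.1596] ['scene', 'top'] [2.2233 0.5886 2.0653 0.7927]
```

send_rows(moves=[-0.22,0,0,0,0,0,1,-0.21,0,0,0,0,0,1,0,0,0,0,0,0,1])

```text
time: 8.9
ee_pos: [0.6217, -0.0779, 0.1704]
tcp_rot: [-180.0, 0.0, 90.9]
wrist_force: [2.5, 0.7, 1.6]
opening: 0.0004
grasp_force: 1.3
```

send_rows(moves=[0.5,0,0,0,0,0,1,0.5,0,0,0,0,0,1,0,0,0,0,0,0,1])

```text
time: 9.28
ee_pos: [0.6469, -0.0779, 0.1693]
tcp_rot: [-179.9, -0.0, 90.9]
wrist_force: [0.9, -0.5, 0.5]
opening: 0.0001
grasp_force: 0.0
```

```bash
python3 - <<'E'
from m import *
g=[.5907,-.0787,.0174]
lever(g,("wrist",));lever(g,("scene","top"))
w=bot.camera("wrist")["color"][:,:,::-1]; cv2.imwrite("pics/w3.png",w)
E
```

```text
lean [ 0.0078 -0.0238] grip [ 0.5918 -0.0818  0.16  ] ['wrist'] [0. 0.]
lean [ 0.2147 -0.7571] grip [ 0.6127 -0.1672  0.123 ] ['scene', 'top'] [-0.671  -1.6877 37.4636 -3.9932]
```

View pics/w3.png

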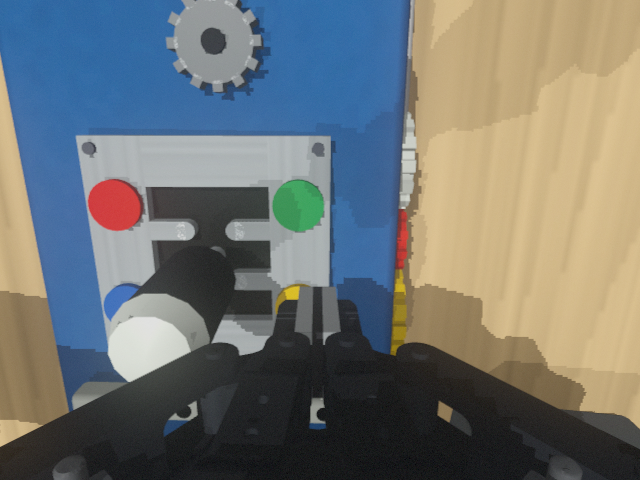

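The lever is upright: the rod at (216,255) is in line with the cross-slot. I'll go round to the -y side.

send_rows(moves=[0,-0.8,0,0,0,0,1,0,-0.8,0,0,0,0,1,0,-0.8,0,0,0,0,1,-0.74,0,0,0,0,0,1,-0.74,0,0,0,0,0,1,-0.74,0,-0.4,0,0,0,1,0,0,0,0,0,0,1])

```text
time: 10.5
ee_pos: [0.5907, -0.1391, 0.1601]
tcp_rot: [-180.0, -0.0, 90.9]
wrist_force: [-0.2, -1.1, -0.2]
opening: 0.0002
grasp_force: 0.0
```

send_rows(moves=[0,0.3,0,0,0,0,1,0,0.3,0,0,0,0,1,0,0.3,0,0,0,0,1,0,0.3,0,0,0,0,1,0,0.3,0,0,0,0,1,0,0,0,0,0,0,1])

```text
time: 11.25
ee_pos: [0.5919, -0.1001, 0.1606]
tcp_rot: [180.0, 0.0, 91.0]
wrist_force: [1.3, -1.5, 1.2]
opening: 0.0002
grasp_force: 1.1
```

```bash
python3 - <<'E'
from m import *
g=[.5907,-.0787,.0174]
lever(g,("wrist",));lever(g,("scene",))
print(bot.get_obs()["wrist_force"])
E
```

```text
Traceback (most recent call last):
  File "m.py", line 32, in lever
    r=least_squares(f,[0.1,0.1],loss="soft_l1",f_scale=2.)
  File "m.py", line 31, in <lambda>
    f=lambda a:np.concatenate([proj(c,P(a))[0]-px for _,c,px in obs])
               ~~~~~~~~~~~~~~^^^^^^^^^^^^^^^^^^^^^^^^^^^^^^^^^^^^^^^^
ValueError: need at least one array to concatenate
```

Contact is light. I'll keep going in small steps and check the force.

send_rows(moves=[0,0.25,0,0,0,0,1,0,0.25,0,0,0,0,1,0,0.25,0,0,0,0,1,0,0.25,0,0,0,0,1,0,0,0,0,0,0,1])

```text
time: 11.98
ee_pos: [0.5915, -0.0748, 0.1599]
tcp_rot: [-180.0, -0.0, 91.0]
wrist_force: [0.7, -2.3, -0.3]
opening: -0.0001
grasp_force: 1.0
```

```bash
python3 - <<'E'
from m import *
g=[.5907,-.0787,.0174]
for n in ("wrist","scene","top"):
    try: lever(g,(n,))
    except ValueError: print(n,"none")
E
```

```text
wrist none
lean [-0.0008  0.206 ] grip [ 0.5901 -0.0519  0.1572] ['scene'] [ 0. -0.]
lean [0.0434 0.2347] grip [ 0.5957 -0.0482  0.1563] ['top'] [-0. -0.]
```

send_rows(moves=[0,0.16,0,0,0,0,1,0,0.16,0,0,0,0,1,0,0.16,0,0,0,0,1,0,0.12,0,0,0,0,1,0,0,0,0,0,0,1])

```text
time: 12.9
ee_pos: [0.5917, -0.0601, 0.1604]
tcp_rot: [180.0, -0.0, 91.0]
wrist_force: [-0.3, -1.6, -1.2]
opening: 0.0002
grasp_force: 1.1
```

```bash
python3 - <<'E'
from m import *
g=[.5907,-.0787,.0174]
for n in ("wrist","scene","top"):
    try: lever(g,(n,))
    except ValueError: print(n,"none")
E
```

```text
wrist none
lean [0.0243 0.3173] grip [ 0.593  -0.0378  0.1534] ['scene'] [0. 0.]
lean [0.0856 0.369 ] grip [ 0.6003 -0.0314  0.1508] ['top'] [0. 0.]
```

send_rows(moves=[0,0.06,0,0,0,0,1,0,0.06,0,0,0,0,1,0,0,0,0,0,0,1])

```text
time: 13.58
ee_pos: [0.5917, -0.0574, 0.1603]
tcp_rot: [-180.0, 0.0, 91.0]
wrist_force: [0.2, -2.7, -0.9]
opening: 0.0003
grasp_force: 1.3
```

send_rows(moves=[0,0.06,0,0,0,0,1,0,0,0,0,0,0,1])

```text
time: 13.82
ee_pos: [0.5917, -0.0558, 0.1603]
tcp_rot: [-180.0, -0.0, 91.0]
wrist_force: [-1.1, -2.8, -0.2]
opening: -0.0001
grasp_force: 1.3
```

send_rows(moves=[0,-0.8,0,0,0,0,1,0,-0.8,0,0,0,0,1,-0.85,0,0,0,0,0,1,-0.85,0,0,0,0,0,1,-0.85,0,0,0,0,0,1,0,0,0,0,0,0,1])

```text
time: 14.58
ee_pos: [0.5273, -0.097, 0.1608]
tcp_rot: [180.0, -0.0, 90.9]
wrist_force: [-0.1, 0.5, -0.4]
opening: 0.0002
grasp_force: 0.0
```

```bash
python3 - <<'E'
from m import *
g=[.5907,-.0787,.0174]
for n in ("wrist","scene","top"):
    try: lever(g,(n,))
    except ValueError: print(n,"none")
w=bot.camera("wrist")["color"][:,:,::-1]; cv2.imwrite("pics/w4.png",w)
E
```

```text
lean [0.005  0.3551] grip [ 0.5905 -0.0332  0.1518] ['wrist'] [0. 0.]
lean [0.0432 0.3291] grip [ 0.5953 -0.0363  0.1529] ['scene'] [-0.  0.]
lean [0.0344 0.347 ] grip [ 0.5942 -0.0341  0.1521] ['top'] [0. 0.]
```

View pics/w4.png

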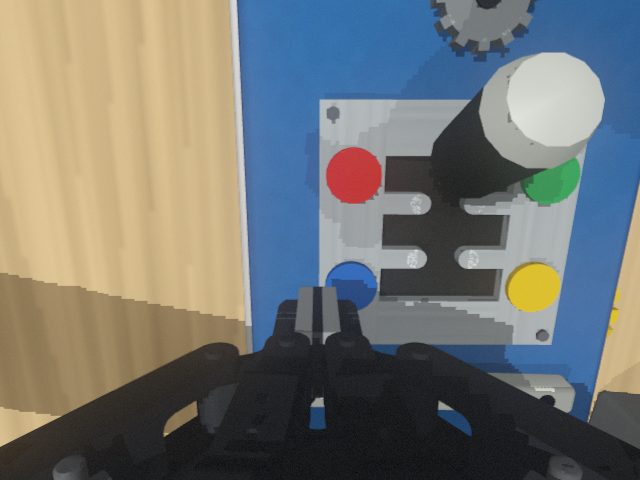

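The wrist view shows the rod past the tongues into the +y slot, at about (450,190), with the cap at (555,95). It is upright in shift. I'll move to the -x side of the grip and push toward green at (550,180).

send_rows(moves=[0,0.9,0,0,0,0,1,0,0.9,0,0,0,0,1,0,0.9,-0.1,0,0,0,1,0.6,0,0,0,0,0,1,0.5,0,0,0,0,0,1,0,0,0,0,0,0,1])

```text
time: 15.68
ee_pos: [0.5563, -0.029, 0.1573]
tcp_rot: [-180.0, 0.0, 90.9]
wrist_force: [0.1, 0.4, -0.3]
opening: -0.0003
grasp_force: 0.0
```

send_rows(moves=[0.25,0,0,0,0,0,1,0.25,0,0,0,0,0,1,0.25,0,0,0,0,0,1,0.25,0,0,0,0,0,1,0,0,0,0,0,0,1])

```text
time: 16.3
ee_pos: [0.5808, -0.0285, 0.1577]
tcp_rot: [180.0, 0.0, 90.9]
wrist_force: [-1.9, -0.2, 2.3]
opening: -0.0001
grasp_force: 1.0
```

```bash
python3 - <<'E'
from m import *
g=[.5907,-.0787,.0174]
for n in ("wrist","scene","top"):
    try: lever(g,(n,))
    except ValueError: print(n,"none")
E
```

```text
wrist none
lean [0.1593 0.3344] grip [ 0.6096 -0.0359  0.1513] ['scene'] [-0.  0.]
lean [0.1907 0.3728] grip [ 0.6131 -0.0313  0.1491] ['top'] [0. 0.]
```

send_rows(moves=[0.2,0,0,0,0,0,1,0.2,0,0,0,0,0,1,0.1,0,0,0,0,0,1,0,0,0,0,0,0,1])

```text
time: 17.1
ee_pos: [0.593, -0.0285, 0.1574]
tcp_rot: [-180.0, 0.0, 90.9]
wrist_force: [-2.6, -0.1, -1.2]
opening: 0.0001
grasp_force: 1.1
```

send_rows(moves=[0.08,0,0,0,0,0,1,0,0,0,0,0,0,1])

```text
time: 17.35
ee_pos: [0.595, -0.0285, 0.1577]
tcp_rot: [-180.0, -0.0, 90.9]
wrist_force: [-3.3, 0.2, -0.5]
opening: 0.0002
grasp_force: 1.2
```

send_rows(moves=[0.06,0,0,0,0,0,1,0,0,0,0,0,0,1])

```text
time: 17.6
ee_pos: [0.5965, -0.0284, 0.1578]
tcp_rot: [180.0, -0.0, 90.9]
wrist_force: [-2.8, -0.4, -0.4]
opening: -0.0001
grasp_force: 1.2
```

send_rows(moves=[0.04,0,0,0,0,0,1,0,0,0,0,0,0,1])

```text
time: 17.85
ee_pos: [0.5975, -0.0284, 0.1578]
tcp_rot: [180.0, -0.0, 90.9]
wrist_force: [-3.3, 0.1, -1.0]
opening: 0.0005
grasp_force: 1.2
```

send_rows(moves=[0.04,0,0,0,0,0,1,0,0,0,0,0,0,1])

```text
time: 18.1
ee_pos: [0.5985, -0.0284, 0.1578]
tcp_rot: [180.0, -0.0, 90.9]
wrist_force: [-2.3, -0.7, -0.0]
opening: 0.0001
grasp_force: 1.2
```

send_rows(moves=[0.03,0,0,0,0,0,1,0,0,0,0,0,0,1])

```text
time: 18.35
ee_pos: [0.5992, -0.0284, 0.1578]
tcp_rot: [180.0, -0.0, 90.9]
wrist_force: [-3.3, -0.1, -0.9]
opening: -0.0001
grasp_force: 1.2
```

send_rows(moves=[0.04,0,0,0,0,0,1,0,0,0,0,0,0,1])

```text
time: 18.6
ee_pos: [0.6002, -0.0284, 0.1578]
tcp_rot: [180.0, -0.0, 90.9]
wrist_force: [-2.8, -0.2, -1.9]
opening: 0.0001
grasp_force: 1.2
```

send_rows(moves=[0.03,0,0,0,0,0,1,0,0,0,0,0,0,1])

```text
time: 18.85
ee_pos: [0.601, -0.0284, 0.1578]
tcp_rot: [180.0, -0.0, 90.9]
wrist_force: [-3.5, 1.1, -1.6]
opening: -0.0001
grasp_force: 1.2
```

```bash
python3 - <<'E'
from m import *
g=[.5907,-.0787,.0174]
print(bot.get_obs()["wrist_force"])
for n in ("scene","top"):
    try: lever(g,(n,))
    except ValueError: print(n,"none")
E
```

```text
[-3.4717  1.1239 -1.6094]
lean [0.2817 0.3412] grip [ 0.6244 -0.0358  0.1481] ['scene'] [-0.  0.]
lean [0.3283 0.3489] grip [ 0.6299 -0.0354  0.1462] ['top'] [0. 0.]
```

send_rows(moves=[0.03,0,0,0,0,0,1,0,0,0,0,0,0,1])

```text
time: 19.3
ee_pos: [0.6017, -0.0284, 0.1578]
tcp_rot: [-180.0, -0.0, 90.9]
wrist_force: [-2.3, -0.3, -1.8]
opening: 0.0002
grasp_force: 1.2
```

send_rows(moves=[0.03,0,0,0,0,0,1,0,0,0,0,0,0,1])

```text
time: 19.55
ee_pos: [0.6025, -0.0285, 0.1578]
tcp_rot: [180.0, 0.0, 90.9]
wrist_force: [-2.6, -0.7, -1.5]
opening: -0.0001
grasp_force: 1.2
```

send_rows(moves=[0.03,0,0,0,0,0,1,0,0,0,0,0,0,1])

```text
time: 19.8
ee_pos: [0.6032, -0.0285, 0.1578]
tcp_rot: [180.0, 0.0, 90.9]
wrist_force: [-3.5, -0.4, -1.9]
opening: -0.0001
grasp_force: 1.2
```

send_rows(moves=[0.03,0,0,0,0,0,1,0,0,0,0,0,0,1])

```text
time: 20.05
ee_pos: [0.604, -0.0284, 0.1578]
tcp_rot: [180.0, -0.0, 90.9]
wrist_force: [-1.9, -0.5, -0.6]
opening: 0.0001
grasp_force: 1.2
```

send_rows(moves=[0.03,0,0,0,0,0,1,0,0,0,0,0,0,1])

```text
time: 20.3
ee_pos: [0.6047, -0.0284, 0.1578]
tcp_rot: [180.0, -0.0, 90.9]
wrist_force: [-3.7, -0.8, -1.6]
opening: -0.0004
grasp_force: 1.2
```

send_rows(moves=[0.03,0,0,0,0,0,1,0,0,0,0,0,0,1])

```text
time: 20.55
ee_pos: [0.6055, -0.0285, 0.1577]
tcp_rot: [-180.0, 0.0, 90.9]
wrist_force: [-3.5, 0.2, -0.6]
opening: 0.0002
grasp_force: 1.3
```

```bash
python3 - <<'E'
from m import *
g=[.5907,-.0787,.0174]
for n in ("scene","top"):
    try: lever(g,(n,))
    except ValueError: print(n,"none")
t=bot.camera("top")["color"][120:270,380:560,::-1];w=bot.camera("wrist")["color"][:,:,::-1]
cv2.imwrite("pics/w5.png",np.hstack([cv2.resize(t,(420,350),interpolation=2),cv2.resize(w,(380,350))]))
E
```

```text
lean [0.3033 0.3243] grip [ 0.6273 -0.038   0.148 ] ['scene'] [-0.  0.]
lean [0.3547 0.3589] grip [ 0.6329 -0.0345  0.1449] ['top'] [0. 0.]
```

View pics/w5.png

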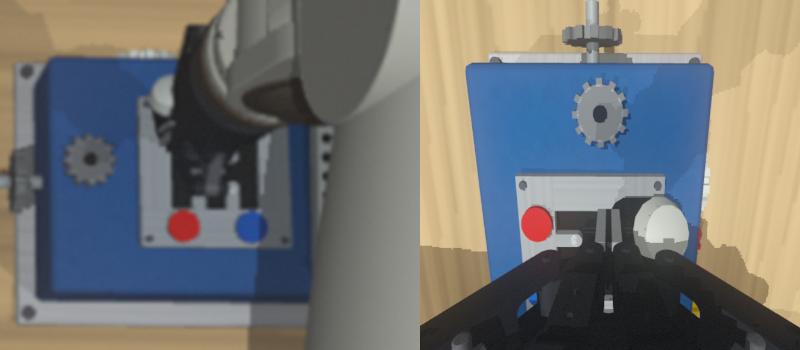

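The right half shows the finger against the grip's -x side at (605,225), with the lever leaning over green's corner. The force is still only swing friction, so I'll continue until the stop is felt.

send_rows(moves=[0.03,0,0,0,0,0,1,0,0,0,0,0,0,1])

```text
time: 21.1
ee_pos: [0.606, -0.0284, 0.1577]
tcp_rot: [-180.0, -0.0, 90.9]
wrist_force: [-4.5, -0.3, -1.4]
opening: -0.0001
grasp_force: 1.9
```

send_rows(moves=[0.03,0,0,0,0,0,1,0,0,0,0,0,0,1])

```text
time: 21.35
ee_pos: [0.6065, -0.0285, 0.1576]
tcp_rot: [-179.9, -0.0, 90.9]
wrist_force: [-6.8, 0.0, -1.1]
opening: -0.0001
grasp_force: 2.8
```

send_rows(moves=[0.03,0,0,0,0,0,1,0,0,0,0,0,0,1])

```text
time: 21.6
ee_pos: [0.6069, -0.0284, 0.1575]
tcp_rot: [-179.9, -0.0, 90.9]
wrist_force: [-8.4, -0.5, -1.0]
opening: 0.0003
grasp_force: 3.7
```

The stop is felt: the force is rising and the TCP is lagging. One more small nudge, then I'll back off.

send_rows(moves=[0.05,0,0,0,0,0,1,0,0,0,0,0,0,1])

```text
time: 21.85
ee_pos: [0.6075, -0.0284, 0.1574]
tcp_rot: [-179.8, -0.0, 90.9]
wrist_force: [-11.8, -1.9, -0.0]
opening: -0.0001
grasp_force: 5.5
```

send_rows(moves=[-0.6,0,0,0,0,0,1,-0.8,0,0,0,0,0,1,-0.8,0,0,0,0,0,1,-0.4,0,0.8,0,0,0,1,0,0,0.9,0,0,0,1,0,0,0.9,0,0,0,1,0,0,0.9,0,0,0,1,0,0,0,0,0,0,1])

```text
time: 22.85
ee_pos: [0.5453, -0.0285, 0.2483]
tcp_rot: [179.7, 0.0, 90.9]
wrist_force: [0.3, -0.0, -0.5]
opening: 0.0001
grasp_force: 0.0
```

```bash
python3 - <<'E'
from m import *
g=[.5907,-.0787,.0174]
for n in ("wrist","scene","top"):
    try: lever(g,(n,))
    except ValueError: print(n,"none")
w=bot.camera("wrist")["color"][:,:,::-1]; cv2.imwrite("pics/w6.png",w)
E
```

```text
lean [0.3153 0.3577] grip [ 0.6282 -0.0342  0.1464] ['wrist'] [-0. -0.]
lean [0.3203 0.371 ] grip [ 0.6286 -0.0327  0.1456] ['scene'] [0. 0.]
lean [0.3211 0.3562] grip [ 0.6289 -0.0344  0.1462] ['top'] [0. 0.]
```

View pics/w6.png

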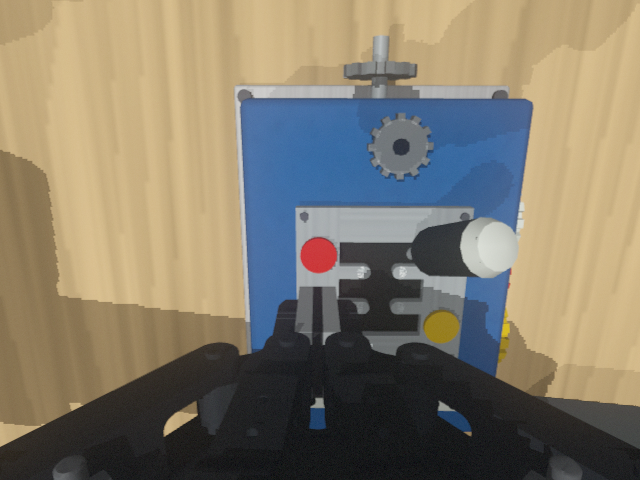

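The lever rests at the green end of the +y slot, with the rod at about (415,250) and the cap at (492,247). All three cameras agree on a shift of about 0.30 and a select of about 0.36. The arm is clear, so I'm handing in.

```bash
python3 -c "
from workcell import bot
print(bot.job_done())"
```

```text
the job is handed in; nothing more can be done
None
```

The lever is fully home in the green disc's slot end, reached only by pushing through the cross-slot (highest force reading about 12 N); the arm is clear and the job is handed in.

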